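# Test the candle bulb on the counter tester

## Task

A customer wants the slim candle-shaped bulb tested: press down the far half of the bulb tester's main rocker switch to turn the tester on, press the test button in line with that bulb and keep it fully down for two seconds, let it up, then press down the near half of the rocker to turn the tester off again. The closed fingertips do all of it and nothing is gripped: do not press the other two buttons, press no button while the tester is off, and leave the three bulbs in their cups and the box and tape measure beside the tester where they are.

Things in the scene. Friction and masses are not known exactly. Their poses are not given: they have to be found in the camera images.
- lamp_tester: bulb tester, fixed grey case 250 deep (x) x 300 wide (y), flat aluminium deck 55 above the counter. Origin: centre of its underside; x away from the operator, y left. Back row (x +75): three black push-in cups (39 across, rim 24 above deck) at y +105, +35, -35. Front row (x -68): a round test button on the engraved line of each cup, and the main rocker at y -105, only parts under 10 tall behind it
- cup_left (a point): centre of the mouth of the left cup (79 above the counter)
- cup_mid (a point): centre of the mouth of the middle cup
- cup_right (a point): centre of the mouth of the right cup
- test_left_top (a point): centre of the top face of the left test button: black plunger 28 across in a steel collar 44 across, 12 tall; top face 22 above the deck when up, 16 when fully down; buttons 70 apart. Pressed straight down, spring return, 2 N to start, 6 N fully down
- test_mid_top (a point): the same for the middle test button
- test_right_top (a point): the same for the right test button
- test_left (a joint): travel of the left test button, 0 up to 0.006 m fully down
- test_mid (a joint): travel of the middle test button, likewise
- test_right (a joint): travel of the right test button, likewise
- switch_far (a point): middle of the face of the far (+x) half of the main rocker, 18 from its pivot. The rocker is a V-shaped grey cap 58 long (x) x 34 wide (y) in a black frame 4 tall; the half that is down lies level, 9 above the deck; the other slopes up from the middle by 0.28 rad, to 17 above the deck at its end
- switch_near (a point): middle of the face of the near (-x) half of the main rocker, 18 from its pivot
- main_switch (a joint): angle of the main rocker: 0 = off (near half down and level), 0.28 rad = on (far half down and level). Snap switch: it flips over by itself past the middle and stays; about 4 N on the raised half flips it
- bulb_candle: the slim candle-shaped bulb, white, 37 across at the widest, 111 tall, tapering to a point; metal screw base 26 across. Stands loose in one of the three cups (which one varies), tip up. Origin: centre of the base's lower end, 4 above the deck, its z axis along the bulb, up when upright; its top is 170 above the counter
- bulb_globe: the ordinary pear-shaped bulb with a round head, white, 60 across, 106 tall, in another cup; origin as for the candle bulb
- bulb_reflector: the reflector bulb, a white cone widening to a flat face 63 across on top, 99 tall, in the remaining cup; origin as for the candle bulb
- packing_box: small brown cardboard box 88 x 52 x 62, loose on the counter right of the tester; origin: centre of its underside; bystander
- tape_rule: yellow tape measure 76 x 74 x 34, loose on the counter right of the tester, nearer the operator than the box; origin: centre of its underside; bystander

How it is judged:
By the outcome, as a careful person would: the job done as asked, in the order asked, and still so for the second after the job is handed in, with the robot touching nothing.
It also fails if it takes over 45 s, if anything falls off the work surface, if the arm or the gripper's body presses on something with over 40 N, if the wrist force passes 120 N, or if a joint passes its speed limit or range.

## Robot

A 6-joint arm with a two-finger parallel gripper is mounted at the origin on a cart in front of the work surface, level with it; the furniture and walls round the work are solid. World frame = base frame: x ahead of the robot, y to its left, z up, the work surface at z = 0. Lengths are in m, angles in rad, forces in N, time in s.
With the tool pointing down it reaches from about 0.375 to 0.9 m from the base axis. Payload 3.1 kg.
Tool frame: the origin (TCP) lies on the centre line of the jaws, within the pads' length; the fingertips stand 22 mm ahead of it and the grasp point (between the pads) lies 3 mm ahead of it; z points along the fingers, y is the line along which they close (so a half turn about z gives the same grasp; the last joint's range is limited). The gripper opens to 85 mm and grips with 20 to 120 N. Pads are 22 mm wide; open, the fingers measure 114 mm over their backs; the gripper's body (76 mm by 85 mm) begins 54 mm behind the grasp point. The pads swing forward as they close: fully open they stand 13 mm farther back than shut.
Start: joints at [1.026, 0.527, 1.433, -0, 1.181, -0.178], TCP at [0.224, 0.584, 0.253] pointing down, gripper open.
Joint ranges: [-3.08, 3.08], [-0.75, 2.2], [0.22, 2.44], [-1.43, 4.57], [0, 2.65], [-2.85, 2.85]. Speed limits (rad/s): [2.79, 2.79, 3.14, 3.14, 3.14, 3.14].

## Interface

Orientations are given as a unit quaternion [x, y, z, w].
In Python, from station import manip, optics, status gives the robot as it stands (manip), with the cameras (optics) and the readings (status).
- The arm moves only by the tool drive_effector, called after ">>>" as name(argument=value, ...) on one line, values as JSON. Schema: {"type":"object","properties":{"plan":{"type":"object","properties":{"ticks":{"type":"array","items":{"type":"array","items":{"type":"number"},"minItems":5,"maxItems":5},"minItems":1,"maxItems":20}},"additionalProperties":false,"required":["ticks"]},"grip_force":{"type":"number"},"only":{"type":"string"},"quiet":{"type":"boolean"},"lines":{"type":"string"}},"required":["plan"],"additionalProperties":false}. plan is an object whose key "ticks" holds a list of rows, 1 to 20 of them, each of 5 numbers: dx, dy, dz in parts of the range, where 1.0 means 1 m, then a turn about the tool's z in fractions of the full range, 1 being 2 pi rad, then the opening from 0.0 (shut) to 1.0 (fully open); each row is the pose to reach, as a shift and turn from the pose commanded when the call began, along the tool's axes at that moment; what a row does not reach only later rows make up. A row lasts 1/10 s, in which the tool goes at most 0.05 m and 0.15 rad, less where a joint would pass 70% of its speed; a pose out of reach is approached as far as the arm can. The fingers move at their own pace and stop on an object; grip_force is the grip in N (left out, the last holds). Time passes only in rows, so rows that do not move let the fingers close. The tool returns the time, the measured TCP pose, the force, the opening and the grip force at its end. only (a regular expression) keeps the lines of the reply that match it, lines (a string "A,B") keeps lines A to B, and quiet returns only ok. Input that does not fit is refused with a message, and nothing moves.
- status.sense(): the state, without advancing time (a new reading comes with each control period).
- optics.snapshot(name): name is "scene" or "top" or "wrist"; returns a dict with "pixels" (384x512x3 uint8, red, green, blue), "range_z" (384x512 float32, m along the optical axis (not along the pixel's ray), 0 where there is no reading), "fov_y" (degrees; the focal length in pixels is half the picture's height over the tangent of half this angle, whatever the lens; pixels are square), "cx", "cy" (the principal point, pixels), "R" (3x3) and "t" (3): a world point X has camera coordinates R X + t; the wrist camera has in their place "hand_eye" (4x4, takes a point from camera to tool coordinates, whose origin is the TCP and whose axes are the flange's). Camera axes: x right, y down, z forward; pixel columns grow to the right and rows downward; lengths in m; the calibration is good to about 2 mm. A picture is of the moment at which its call begins: read the wrist's pose just before it.
- manip.sign_off(): hands the job in; it is judged then, once.
The state is a dict: "t": time; "q": joint angles; "qd": joint speeds; "tau": joint torques, N m; "tcp_pos": TCP position; "tool_rot": TCP orientation; "force": force on the tool from outside, world axes, zero at the start; "ft_torque": the same for the moment, N m; "finger_gap": opening from 0.0 (shut) to 1.0 (fully open); "gripper_force": force on a finger pad.
Only numpy, scipy, OpenCV 4.12 (cv2) and the standard library are available. Lean on these libraries where they do the work, as an engineer would, in place of code of your own. Each camera call takes 0.05 s, during which the arm holds its last target. There are 200 camera calls.

## Working session

There is one attempt and no reset: what is moved stays moved. The work goes in short steps, Python scripts to look and compute and a tool call to move; the robot and the scene stay as the last step left them, time stands still between calls to the robot, and variables do not carry over. Pictures are saved under pics/ and viewed, at most 10 in all, crops included, and the job is handed in when it is done.

```bash
ls; mkdir -p pics
```

Run:
```python
from station import manip, optics, status
import cv2,numpy as np,pickle
s=status.sense(); print(s)
d={}
for n in("scene","top"):
    d[n]=optics.snapshot(n); cv2.imwrite(f"pics/{n}0.png",d[n]["pixels"][:,:,::-1])
    print(n,d[n]["fov_y"],d[n]["cx"],d[n]["cy"],d[n]["R"],d[n]["t"])
pickle.dump(d,open("d0.pkl","wb"))
```

```text
pics
station.py
{'t': 0.0, 'q': array([ 1.02647743e+00,  5.28448859e-01,  1.43393437e+00,  4.73569236e-06,
        1.18140311e+00, -1.78511530e-01]), 'qd': array([ 2.73522512e-04, -1.88149669e-04,  6.92161623e-04, -9.58328975e-04,
        1.07821468e-05, -8.37886749e-04]), 'tau': array([ 2.69948550e-04, -4.42362750e+01, -1.78022057e+01, -2.31788899e-04,
        8.65626993e-03,  1.08511497e-05]), 'tcp_pos': array([0.22318168, 0.58305907, 0.25233401]), 'tool_rot': array([ 1.81886361e-01,  9.83318945e-01, -1.02520959e-03, -3.89889972e-04]), 'force': array([ 0.33602242, -0.06290775,  0.49653893]), 'ft_torque': array([0.02398913, 0.00807166, 0.00234324]), 'gripper_force': 0.0, 'finger_gap': 1.001082092616523}
scene 46.10542184330835 252.11083378642175 192.10514173909624 [[ 0.50687088 -0.86176986  0.02084773]
 [-0.42013886 -0.26808806 -0.86695567]
 [ 0.75270529  0.43067564 -0.49794904]] [-0.4635776   0.2696916   0.60459374]
top 52.17777729902878 261.4036249803687 189.54106063222562 [[ 7.57690668e-03 -9.99971234e-01 -3.48861589e-04]
 [-9.93661266e-01 -7.48996377e-03 -1.12165899e-01]
 [ 1.12160060e-01  1.19652080e-03 -9.93689433e-01]] [-0.20000657  0.57635358  0.8522498 ]
```

View pics/scene0.png

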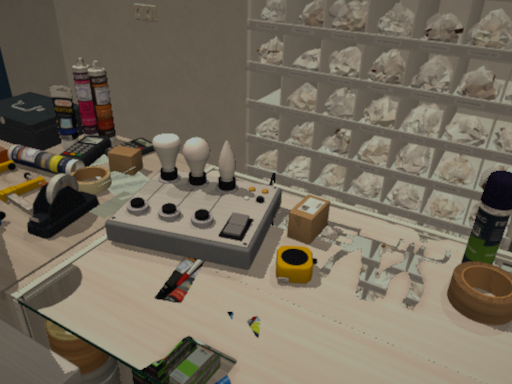

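View pics/top0.png

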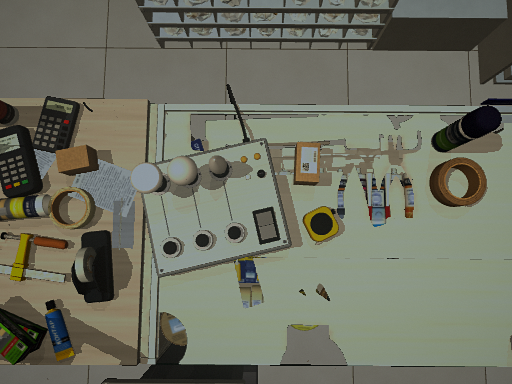

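Scene and top views show the reflector in the left cup, the globe in the middle and the candle in the right cup (top px 219,165). The line from the candle's cup runs to the button at top px (235,233). The rocker is at (265,225), box at (308,163) and tape at (321,223).

Create h.py:
```python
import numpy as np,cv2
def K(d):
    return (d["pixels"].shape[0]/2)/np.tan(np.radians(d["fov_y"]/2))
def cast(d,u,v,z,R=None,t=None):
    R=d["R"] if R is None else R; t=d["t"] if t is None else t
    f=K(d); r=R.T@np.array([(u-d["cx"])/f,(v-d["cy"])/f,1]); c=-R.T@t
    return c+r*(z-c[2])/r[2]
def dark(d,u,v,w,thr):
    g=cv2.cvtColor(d["pixels"],cv2.COLOR_RGB2GRAY)[v-w:v+w+1,u-w:u+w+1]
    n,l,st,c=cv2.connectedComponentsWithStats((g<thr).astype(np.uint8))
    return [(st[i,4],st[i,2],st[i,3],c[i]+[u-w,v-w]) for i in range(1,n) if st[i,4]>15]
```

Run:
```python
import pickle; from h import *
D=pickle.load(open("d0.pkl","rb"))
for n,pts in(("top",[(171,247),(203,239),(235,232),(265,225)]),("scene",[(137,203),(169,210),(203,216),(237,226)])):
    d=D[n]
    for u,v in pts:
        for a in dark(d,u,v,14 if u not in(265,237) else 24,70):
            c=a[3]; print(n,a[:3],c.round(1),cast(d,*c,.077).round(4), d["range_z"][int(c[1]),int(c[0])])
im=D["top"]["pixels"][200:290,140:300,::-1]; im2=D["scene"]["pixels"][160:270,100:300,::-1]
cv2.imwrite("pics/z.png",np.vstack([cv2.resize(im,(640,360)),cv2.resize(im2,(640,352))])[:600] if 0 else np.vstack([cv2.resize(im,(480,270),interpolation=2),cv2.resize(im2,(480,264),interpolation=2)]))
```

```text
top (np.int32(145), np.int32(14), np.int32(14)) [169.8 247.4] [ 0.4486 -0.0037  0.077 ] 0.82512444
top (np.int32(142), np.int32(14), np.int32(13)) [201.9 239.9] [ 0.4648 -0.0709  0.077 ] 0.83041406
top (np.int32(138), np.int32(13), np.int32(14)) [233.9 232.3] [ 0.4814 -0.1383  0.077 ] 0.82887197
top (np.int32(57), np.int32(10), np.int32(40)) [285.  220.6] [ 0.5069 -0.2463  0.077 ] 0.8594252
top (np.int32(331), np.int32(29), np.int32(38)) [266.1 225.4] [ 0.4963 -0.2062  0.077 ] 0.8464485
scene (np.int32(119), np.int32(14), np.int32(10)) [137.2 202.6] [ 0.4416 -0.0122  0.077 ] 0.899295
scene (np.int32(126), np.int32(14), np.int32(11)) [168.7 208.4] [ 0.4578 -0.0786  0.077 ] 0.8834668
scene (np.int32(130), np.int32(14), np.int32(12)) [201.7 214.6] [ 0.4739 -0.1458  0.077 ] 0.8645015
scene (np.int32(226), np.int32(34), np.int32(23)) [236.3 231.4] [ 0.4618 -0.2313  0.077 ] 0.84000826
scene (np.int32(128), np.int32(12), np.int32(23)) [257.2 241.8] [ 0.4543 -0.2791  0.077 ] 0.85173714
scene (np.int32(64), np.int32(23), np.int32(5)) [221.  248.8] [ 0.4042 -0.2368  0.077 ] 0.82553846
```

View pics/z.png

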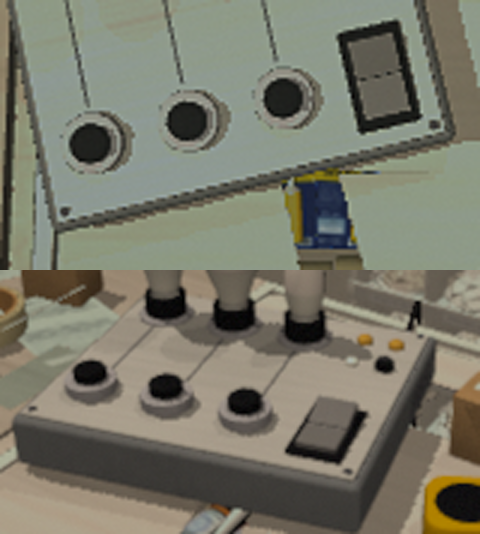

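The zoom shows the buttons along engraved lines leading to each cup. The rocker is in its black frame at top px (266,225) with the far half raised, so it is off. Button spacing measures 69 mm against 70 expected, and the yaw is about 13.7°.

Add to h.py:
```python
from scipy.spatial.transform import Rotation as Ro
def fit(L,W):
    L=np.array(L)[:,:2];W=np.array(W)[:,:2];l=L-L.mean(0);w=W-W.mean(0)
    th=np.arctan2((l[:,0]*w[:,1]-l[:,1]*w[:,0]).sum(),(l*w).sum())
    c,s=np.cos(th),np.sin(th);M=np.array([[c,-s],[s,c]]);o=W.mean(0)-M@L.mean(0)
    return th,M,o,(W-(L@M.T+o))
def shift(s,target):  # world target TCP -> tool axes, from measured pose
    return Ro.from_quat(s["tool_rot"]).inv().apply(np.array(target)-s["tcp_pos"])
```

Run:
```python
import pickle; from h import *
D=pickle.load(open("d0.pkl","rb"));d=D["top"]
f=K(d)
def h(u,v):
    z=d["range_z"][int(v),int(u)];return (d["R"].T@(np.array([(u-d["cx"])/f,(v-d["cy"])/f,1])*z-d["t"])).round(4)
for p in[(170,247),(202,240),(234,232),(215,250),(262,215),(270,238),(219,165)]:print(p,h(*p))
W=[cast(d,u,v,.077) for u,v in[(169.8,247.4),(201.9,239.9),(233.9,232.3)]]+[cast(d,266.1,225.4,.064)]
L=[(-.068,.105),(-.068,.035),(-.068,-.035),(-.068,-.105)]
th,M,o,r=fit(L,W);print(th,o,r.round(4))
print("right cup/candle tip",M@[.075,-.035]+o,cast(d,219,165,.17))
s=dict(t=0); from station import manip, optics, status; s=status.sense()
fz=M@[-.048,-.105]+o; print("switch far",fz,"btn",M@[-.068,-.035]+o)
ty=Ro.from_quat(s["tool_rot"]).apply([0,1,0]);print("turn",-(th+np.pi/2-np.arctan2(ty[1],ty[0])))
print(shift(s,[*fz,s["tcp_pos"][2]]))
```

```text
(170, 247) [ 0.4496 -0.0043  0.0783]
(202, 240) [ 0.4646 -0.0707  0.0745]
(234, 232) [ 0.482  -0.1383  0.0761]
(215, 250) [ 0.4431 -0.0965  0.0556]
(262, 215) [ 0.5186 -0.1974  0.0719]
(270, 238) [ 0.4698 -0.215   0.062 ]
(219, 165) [ 0.6126 -0.1119  0.1498]
0.233124334882513 [ 0.53905955 -0.08907424] [[ 0.0001 -0.001 ]
 [ 0.0001 -0.0002]
 [ 0.0004  0.0006]
 [-0.0005  0.0006]]
right cup/candle tip [ 0.6201164  -0.10580108] [ 0.60903473 -0.11418689  0.17      ]
switch far [ 0.51661492 -0.20232281] btn [ 0.48098464 -0.13883672]
turn -0.5989001998827916
[-0.55494804 -0.6285434   0.00101362]
```

The heights match the given sizes (76/72/62 mm against 77, 70 and 64) and the fit residuals are 1 mm or less. Next I move above the switch with the fingers shut.

Units first: turns go in shares of 2 pi rad. So -0.15 rad / 6.2832 = -0.0239.

>>> drive_effector(plan={"ticks": [[-0.03,-0.03,0,-0.0048,0],[-0.06,-0.07,0,-0.0111,0],[-0.09,-0.11,0,-0.0175,0],[-0.12,-0.14,0,-0.0239,0],[-0.15,-0.17,0,-0.0286,0],[-0.18,-0.21,0,-0.0334,0],[-0.21,-0.24,0,-0.0382,0],[-0.24,-0.27,0,-0.043,0],[-0.27,-0.31,0,-0.0477,0],[-0.3,-0.34,0,-0.0525,0],[-0.33,-0.37,0,-0.0573,0],[-0.36,-0.41,0,-0.0621,0],[-0.39,-0.44,0,-0.0668,0],[-0.42,-0.47,0,-0.0716,0],[-0.45,-0.51,0,-0.0764,0],[-0.48,-0.54,0,-0.0812,0],[-0.51,-0.57,0,-0.0859,0],[-0.54,-0.61,0,-0.0907,0],[-0.555,-0.6285,0,-0.0955,0],[-0.555,-0.6285,0,-0.0955,0]]})

```text
t: 2.1
tcp_pos: [0.5181, -0.2057, 0.2529]
tool_rot: [-0.115, 0.993, -0.001, 0.001]
force: [-0.2, 1.3, 0.0]
finger_gap: 0.002
gripper_force: 0.0
```

Run:
```python
from station import manip, optics, status
from h import *
import pickle
s=status.sense(); d=optics.snapshot("wrist"); pickle.dump((s,d),open("w1.pkl","wb"))
cv2.imwrite("pics/w1.png",d["pixels"][:,:,::-1]); print(s["tcp_pos"],s["q"],s["finger_gap"],s["force"],d["hand_eye"])
```

```text
[ 0.51812822 -0.20565682  0.25288943] [-5.78011483e-01  4.36441903e-01  1.60559670e+00 -6.69663700e-04
  1.09752536e+00 -2.37902214e+00] 0.002171217856963505 [-0.19725829  1.26320551  0.04892554] [[ 2.59601732e-04 -9.51226289e-01 -3.08493888e-01  7.88417177e-02]
 [ 9.99999958e-01  2.06650243e-04  2.04317103e-04 -6.78250591e-04]
 [-1.30601463e-04 -3.08493928e-01  9.51226303e-01 -1.21311749e-01]
 [ 0.00000000e+00  0.00000000e+00  0.00000000e+00  1.00000000e+00]]
```

View pics/w1.png

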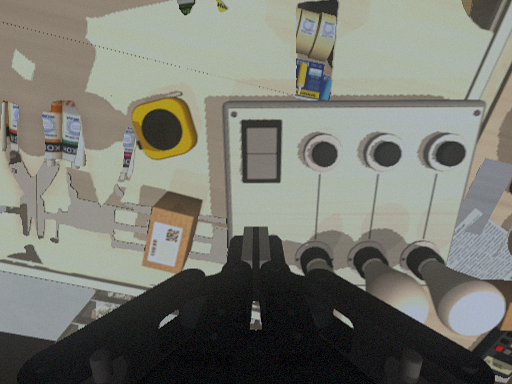

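The wrist view shows the rocker frame at about (262,151), the plungers at (323,152), (385,152) and (450,153), and the candle's line running to the button at (323,152). I'll refine from this picture.

Create ref.py:
```python
import pickle,sys; from h import *
s,d=pickle.load(open("w1.pkl","rb"))
H=np.array(d["hand_eye"]);T=np.eye(4);T[:3,:3]=Ro.from_quat(s["tool_rot"]).as_matrix();T[:3,3]=s["tcp_pos"]
C=np.linalg.inv(T@H);R,t=C[:3,:3],C[:3,3]
W=[]
for u,v in[(450,153),(385,152),(323,152)]:
    a=max(dark(d,u,v,13,60),key=lambda a:a[0]);print(a[:3],a[3].round(1));W.append(cast(d,*a[3],.077,R,t))
a=[x for x in dark(d,262,151,36,60) if x[2]>50 and x[1]>30];print(a)
u,v=a[0][3];g=cv2.cvtColor(d["pixels"],cv2.COLOR_RGB2GRAY)
m=(g[115:190,236:288]<60).astype(np.uint8);x,y,w,h=cv2.boundingRect(max(cv2.findContours(m,0,2)[0],key=cv2.contourArea));print(x+236,y+115,w,h)
W.append(cast(d,236+x+w/2-.5,115+y+h/2-.5,.059,R,t))
L=[(-.068,.105),(-.068,.035),(-.068,-.035),(-.068,-.105)]
th,M,o,r=fit(L,W);print(np.round(W,4));print(th,o,r.round(4))
for n,p in(("far",(-.049,-.105)),("btn",(-.068,-.035)),("near",(-.087,-.105))):print(n,M@p+o)
```

```bash
python3 ref.py
```

```text
(np.int32(453), np.int32(27), np.int32(24)) [449.9 153.2]
(np.int32(257), np.int32(25), np.int32(24)) [383.9 153.5]
(np.int32(365), np.int32(25), np.int32(24)) [323.  153.6]
[(np.int32(698), np.int32(39), np.int32(62), array([260.58882521, 145.14756447]))]
242 120 39 62
[[ 0.4491 -0.0043  0.077 ]
 [ 0.4659 -0.0744  0.077 ]
 [ 0.4813 -0.1393  0.077 ]
 [ 0.4967 -0.2051  0.059 ]]
0.23262307747307556 [ 0.53941137 -0.09008569] [[ 0.0001 -0.0007]
 [ 0.0007 -0.0026]
 [ 0.      0.0005]
 [-0.0008  0.0028]]
far [ 0.51593691 -0.20355353]
btn [ 0.48131152 -0.13981906]
near [ 0.47896044 -0.2123137 ]
```

The wrist and top views agree to about 1 mm. I descend over the far half.

>>> drive_effector(plan={"ticks": [[0.0015,0.0025,0.03,0,0],[0.0015,0.0025,0.06,0,0],[0.0015,0.0025,0.09,0,0],[0.0015,0.0025,0.12,0,0],[0.0015,0.0025,0.14,0,0],[0.0015,0.0025,0.15,0,0],[0.0015,0.0025,0.15,0,0],[0.0015,0.0025,0.15,0,0]]})

```text
t: 2.95
tcp_pos: [0.5152, -0.1992, 0.104]
tool_rot: [-0.117, 0.993, -0.0, 0.0]
force: [0.2, 0.3, -0.6]
finger_gap: 0.0
gripper_force: 0.0
```

```bash
python3 -c "
from station import manip, optics, status
s=status.sense();print(s['tcp_pos'],s['force'],s['q'])"
```

```text
[ 0.51523886 -0.19924741  0.10399859] [ 0.21461493  0.31434531 -0.56551692] [-5.71349102e-01  6.50052760e-01  1.73721253e+00  1.22255389e-04
  7.53637464e-01 -2.37707891e+00]
```

>>> drive_effector(plan={"ticks": [[0,-0.0044,0,0,0],[0,-0.0044,0,0,0],[0,-0.0044,0.005,0,0],[0,-0.0044,0.008,0,0],[0,-0.0044,0.011,0,0],[0,-0.0044,0.014,0,0],[0,-0.0044,0.016,0,0],[0,-0.0044,0.018,0,0],[0,-0.0044,0.018,0,0]]})

```text
t: 3.85
tcp_pos: [0.5157, -0.2039, 0.0861]
tool_rot: [-0.117, 0.993, 0.0, -0.0]
force: [-1.6, 1.2, 8.3]
finger_gap: -0.002
gripper_force: 3.9
```

>>> drive_effector(plan={"ticks": [[0,0,-0.02,0,0],[0,0,-0.04,0,0],[0,0,-0.06,0,0],[0,0,-0.07,0,0],[0,0,-0.07,0,0],[0,0,-0.07,0,0]]})

```text
t: 4.45
tcp_pos: [0.5156, -0.2038, 0.1548]
tool_rot: [-0.117, 0.993, 0.0, -0.0]
force: [-0.5, 0.2, -0.1]
finger_gap: -0.0
gripper_force: 0.0
```

Run:
```python
from station import manip, optics, status
from h import *
s=status.sense(); print(s["tcp_pos"],s["force"])
d=optics.snapshot("wrist"); e=optics.snapshot("scene")
f=K(d); H=np.array(d["hand_eye"]);T=np.eye(4);T[:3,:3]=Ro.from_quat(s["tool_rot"]).as_matrix();T[:3,3]=s["tcp_pos"];A=T@H
C=np.linalg.inv(A)
for n,p in(("far",(.5160,-.2035)),("farend",(.523,-.202)),("near",(.4788,-.2118)),("nearend",(.471,-.2135))):
    c=C@[*p,.066,1];u=c[0]/c[2]*f+d["cx"];v=c[1]/c[2]*f+d["cy"]
    z=d["range_z"][int(v),int(u)];print(n,u,v,(A@[(u-d["cx"])/f*z,(v-d["cy"])/f*z,z,1])[:3].round(4))
cv2.imwrite("pics/w2.png",np.vstack([d["pixels"][:260],cv2.resize(e["pixels"][160:270,80:300],(512,256))])[:,:,::-1])
```

```text
[ 0.51559408 -0.20378807  0.15479728] [-0.47446452  0.2089535  -0.05502605]
far 256.3750207094347 199.9567663233931 [ 0.5162 -0.2035  0.0656]
farend 256.1632138032999 208.072274454438 [ 0.5237 -0.2018  0.0642]
near 257.16231408973493 153.90959827548136 [ 0.4777 -0.2121  0.0716]
nearend 257.38969020227125 143.614705085387 [ 0.4709 -0.2135  0.0665]
```

View pics/w2.png

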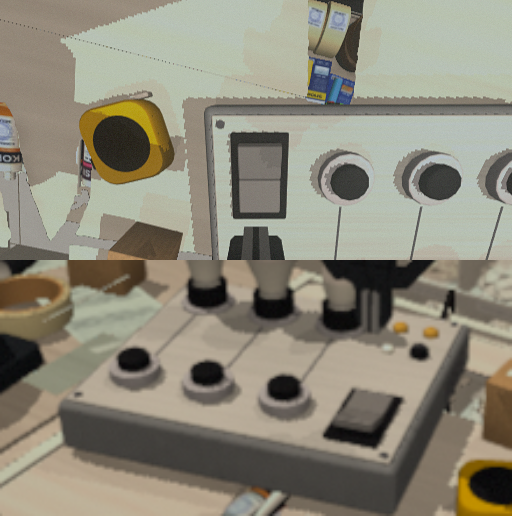

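The wrist view shows the rocker at (259,175) and the candle-line button at (350,180). In the scene view the raised side now looks like the near half. I'll confirm with averaged depth over each half.

Create chk.py:
```python
from station import manip, optics, status
from h import *
s=status.sense(); d=optics.snapshot("wrist"); f=K(d)
H=np.array(d["hand_eye"]);T=np.eye(4);T[:3,:3]=Ro.from_quat(s["tool_rot"]).as_matrix();T[:3,3]=s["tcp_pos"];A=T@H
v,u=np.mgrid[0:384,0:512];z=d["range_z"]
P=np.stack([(u-d["cx"])/f*z,(v-d["cy"])/f*z,z,1+0*z],-1)@A.T
th,o=.2328,np.array([.5393,-.0896]);M=np.array([[np.cos(th),-np.sin(th)],[np.sin(th),np.cos(th)]])
l=(P[...,:2]-o)@M
for a in range(-94,-42,5):
    m=(z>0)&(abs(l[...,1]+.105)<.012)&(abs(l[...,0]-a/1e3-.0025)<.0025)&(P[...,2]<.08)
    print(a+2.5,m.sum(),P[...,2][m].mean().round(4))
```

```bash
python3 chk.py
```

```text
-91.5 218 0.0718
-86.5 193 0.0705
-81.5 187 0.0691
-76.5 173 0.0676
-71.5 164 0.0661
-66.5 175 0.0647
-61.5 179 0.0645
-56.5 167 0.0647
-51.5 175 0.0646
-46.5 171 0.0646
-41.5 160 0.0646
```

The tester is clearly on: the far half is level at 64 mm and the near half is raised to 72 mm. Next I go over the right test button.

>>> drive_effector(plan={"ticks": [[0.005,0.02,0,0,0],[0.01,0.04,0,0,0],[0.015,0.06,0,0,0],[0.0186,0.0707,0,0,0],[0.0186,0.0707,0,0,0],[0.0186,0.0707,0.02,0,0],[0.0186,0.0707,0.04,0,0],[0.0186,0.0707,0.05,0,0],[0.0186,0.0707,0.05,0,0],[0.0186,0.0707,0.05,0,0]]})

```text
t: 5.6
tcp_pos: [0.4819, -0.1401, 0.1053]
tool_rot: [-0.117, 0.993, -0.0, 0.0]
force: [0.2, 0.9, -0.7]
finger_gap: -0.001
gripper_force: 0.0
```

```bash
python3 -c "
from station import manip, optics, status
s=status.sense();print(s['tcp_pos'],s['force'],s['q'])"
```

```text
[ 0.4819223  -0.14008063  0.10530571] [ 0.17383025  0.85267597 -0.72477829] [-5.05857329e-01  6.05752524e-01  1.86387026e+00 -1.03800009e-04
  6.71616762e-01 -2.31043619e+00]
```

>>> drive_effector(plan={"ticks": [[0,0,0.003,0,0],[0,0,0.006,0,0],[0,0,0.008,0,0],[0,0,0.01,0,0],[0,0,0.012,0,0],[0,0,0.013,0,0],[0,0,0.014,0,0],[0,0,0.014,0,0]]})

```text
t: 6.4
tcp_pos: [0.4819, -0.1398, 0.0929]
tool_rot: [-0.117, 0.993, -0.001, 0.001]
force: [-1.8, 0.2, 15.8]
finger_gap: 0.002
gripper_force: 7.7
```

Force is 15.8 N and the tip is at 71 mm, so the button is bottomed. I hold it for over two seconds.

>>> drive_effector(plan={"ticks": [[0,0,0.0005,0,0],[0,0,0.0005,0,0],[0,0,0.0005,0,0],[0,0,0.0005,0,0],[0,0,0.0005,0,0],[0,0,0.0005,0,0],[0,0,0.0005,0,0],[0,0,0.0005,0,0],[0,0,0.0005,0,0],[0,0,0.0005,0,0],[0,0,0.0005,0,0],[0,0,0.0005,0,0],[0,0,0.0005,0,0],[0,0,0.0005,0,0],[0,0,0.0005,0,0],[0,0,0.0005,0,0],[0,0,0.0005,0,0],[0,0,0.0005,0,0],[0,0,0.0005,0,0],[0,0,0.0005,0,0]]})

```text
t: 8.4
tcp_pos: [0.4819, -0.1399, 0.0929]
tool_rot: [-0.117, 0.993, -0.001, 0.001]
force: [-3.4, 0.9, 19.9]
finger_gap: -0.002
gripper_force: 9.5
```

>>> drive_effector(plan={"ticks": [[0,0,0,0,0],[0,0,0,0,0],[0,0,0,0,0],[0,0,-0.01,0,0],[0,0,-0.03,0,0],[0,0,-0.05,0,0],[0,0,-0.06,0,0],[0,0,-0.06,0,0],[0,0,-0.06,0,0]]})

```text
t: 9.3
tcp_pos: [0.4811, -0.1393, 0.1504]
tool_rot: [-0.117, 0.993, 0.0, -0.0]
force: [0.1, 0.2, -0.4]
finger_gap: -0.003
gripper_force: 0.0
```

```bash
python3 -c "
from station import manip, optics, status
s=status.sense();print(s['tcp_pos'],s['force'],s['tool_rot'])"; python3 chk.py
```

```text
[ 0.48112853 -0.13932097  0.15036603] [ 0.124681    0.23330561 -0.44319334] [-1.16842524e-01  9.93150374e-01  2.41224309e-04 -3.17864309e-04]
-91.5 197 0.0718
-86.5 175 0.0705
-81.5 179 0.069
-76.5 157 0.0677
-71.5 160 0.0663
-66.5 166 0.0648
-61.5 160 0.0647
-56.5 165 0.0645
-51.5 162 0.0646
-46.5 157 0.0646
-41.5 154 0.0646
```

The button was held down for over 2.3 s and released, and the tester is still on. Now the near half.

>>> drive_effector(plan={"ticks": [[0.005,-0.02,0,0,0],[0.01,-0.04,0,0,0],[0.015,-0.06,0,0,0],[0.019,-0.07,0,0,0],[0.019,-0.07,0,0,0],[0.019,-0.07,0.02,0,0],[0.019,-0.07,0.04,0,0],[0.019,-0.07,0.047,0,0],[0.019,-0.07,0.047,0,0],[0.019,-0.07,0.047,0,0]]})

```text
t: 10.35
tcp_pos: [0.4794, -0.2116, 0.104]
tool_rot: [-0.117, 0.993, 0.0, -0.0]
force: [-0.5, 0.2, 1.4]
finger_gap: -0.004
gripper_force: 0.0
```

```bash
python3 -c "
from station import manip, optics, status
s=status.sense();print(s['tcp_pos'],s['force'])"
```

```text
[ 0.47936033 -0.21161914  0.1040395 ] [-0.51037588  0.19650782  1.43973033]
```

>>> drive_effector(plan={"ticks": [[0,0,0.005,0,0],[0,0,0.008,0,0],[0,0,0.011,0,0],[0,0,0.014,0,0],[0,0,0.016,0,0],[0,0,0.018,0,0],[0,0,0.018,0,0]]})

```text
t: 11.05
tcp_pos: [0.4793, -0.2121, 0.0861]
tool_rot: [-0.117, 0.993, -0.0, 0.0]
force: [-0.3, -0.1, 3.4]
finger_gap: 0.002
gripper_force: 2.0
```

>>> drive_effector(plan={"ticks": [[0,0,-0.02,0,0],[0,0,-0.05,0,0],[0,0,-0.08,0,0],[0,0,-0.11,0,0],[0,0,-0.13,0,0],[0,0,-0.13,0,0],[0,0,-0.13,0,0],[0,0,-0.13,0,0]]})

```text
t: 11.85
tcp_pos: [0.4785, -0.2115, 0.2145]
tool_rot: [-0.117, 0.993, 0.001, -0.001]
force: [0.2, -0.2, -0.2]
finger_gap: -0.001
gripper_force: 0.0
```

```bash
python3 chk.py
```

Run:
```python
from station import manip, optics, status
from h import *
cv2.imwrite("pics/w3.png",np.vstack([optics.snapshot(n)["pixels"] for n in("wrist","scene")])[:,:,::-1][::1,::1][:768:1].copy()[::1]) if 0 else cv2.imwrite("pics/w3.png",np.hstack([cv2.resize(optics.snapshot(n)["pixels"],(400,300)) for n in("wrist","scene")])[:,:,::-1])
```

```text
-91.5 114 0.0646
-86.5 100 0.0648
-81.5 108 0.0645
-76.5 103 0.0648
-71.5 101 0.0645
-66.5 112 0.0645
-61.5 114 0.066
-56.5 108 0.0674
-51.5 111 0.0689
-46.5 115 0.0704
-41.5 107 0.0717
```

View pics/w3.png

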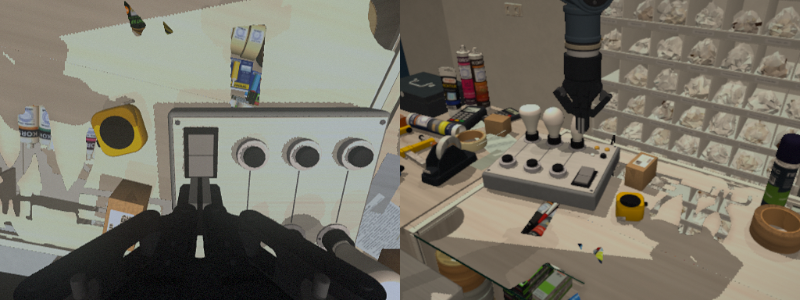

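The depth profile shows the near half level and the far half raised, so the tester is off. In the picture the buttons are up, and the bulbs, box and tape have not moved. The arm is clear of everything.

```bash
python3 -c "
from station import manip, optics, status
print(manip.sign_off())"
```

```text
the job is handed in; nothing more can be done
None
```

The candle bulb in the right cup was tested: tester switched on, right test button held fully down for over 2 s and released, tester switched off, arm clear of everything, and the job is handed in.

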